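# Reset the tripped breaker on a bench distribution box

## Robot

A 7-joint arm with a two-finger parallel gripper is mounted at the origin on a cart in front of the work surface, level with it; the furniture and walls round the work are solid. World frame = base frame: x ahead of the robot, y to its left, z up, the work surface at z = 0. Lengths are in m, angles in rad, forces in N, time in s.
With the tool pointing down it reaches from about 0.425 to 0.875 m from the base axis. Payload 4.7 kg.
Tool frame: the origin (TCP) lies between the finger pads; the fingertips stand 17 mm ahead of it and the grasp point (between the pads) lies 2 mm behind it; z points along the fingers, y is the line along which they close (so a half turn about z gives the same grasp; the last joint's range is limited). The gripper opens to 85 mm and grips with 20 to 120 N. Pads are 22 mm wide; open, the fingers measure 114 mm over their backs; the gripper's body (76 mm by 85 mm) begins 54 mm behind the grasp point. The pads swing forward as they close: fully open they stand 13 mm farther back than shut.
Start: joints at [-1.22, 0.321, -0.07, 1.45, 0.023, 1.371, -0.057], TCP at [0.215, 0.613, 0.248] pointing down, gripper open.
Joint ranges: [-2.86, 2.86], [-0.3, 2.09], [-1.38, 1.24], [0.06, 2.45], [-1.56, 4.7], [0.09, 2.05], [-2.69, 2.69]. Speed limits (rad/s): [2.57, 2.57, 3.14, 3.14, 3.14, 3.14, 3.14].

## Interface

Orientations are given as a unit quaternion [w, x, y, z].
In Python, from workcell import robot gives the robot as it stands.
- The arm moves only by the shell command python3 -m creep 'ROWS'. ROWS is JSON, a list of rows, each an object of numbers: "dx", "dy", "dz": the shift along the tool's x, y, z scaled (see below); "yaw": the turn about the tool's z scaled (see below); "grip": the opening, from 0 (shut) to 1 (fully open). In form: [{"dx": .., "dy": .., "dz": .., "yaw": .., "grip": ..}, ...]. A call has 1 to 10 rows; each row is the pose to reach, as a shift and turn from the pose commanded when the call began, along the tool's axes at that moment; what a row does not reach only later rows make up. The controller multiplies each number of a shift by 300 mm and each number of a turn by pi/4 rad. A row lasts 1/12 s, in which the tool goes at most 41.7 mm and 7.16 degrees, less where a joint would pass 70% of its speed; a pose out of reach is approached as far as the arm can. A call with a number of a shift or a turn outside -1 to 1 is refused whole. A call with a gripper value outside its range is refused whole. The fingers move at their own pace and stop on an object; the grip force is fixed at half the most. Time passes only in rows, so rows that repeat a pose let the fingers close. It gives the time, the measured TCP pose, the force, the opening and the grip force at its end, in the units of the state.
- robot.observe(): the state, without advancing time (a new reading comes with each control period).
- robot.get_image(name): name is "side" or "top" or "wrist"; returns a dict with "frame" (384x512x3 uint8, red, green, blue), "fx", "fy", "cx", "cy" (pixels), "world_from_camera" (4x4, takes a point from camera to world coordinates); the wrist camera has in their place "hand_eye" (4x4, takes a point from camera to tool coordinates, whose origin is the TCP and whose axes are the flange's). Camera axes: x right, y down, z forward; pixel columns grow to the right and rows downward; lengths in m; the calibration is good to about 2 mm. A picture is of the moment at which its call begins: read the wrist's pose just before it. There is no depth.
- robot.hand_in(): hands the job in; it is judged then, once.
The state is a dict: "t": time; "qpos": joint angles; "qvel": joint speeds; "joint_efforts": joint torques, N m; "eef_pos": TCP position; "orientation": TCP orientation; "force": force on the tool from outside, world axes, zero at the start; "moment": the same for the moment, N m; "opening": finger opening in m; "finger_force": force on a finger pad.
Only numpy, scipy, OpenCV 4.12 (cv2) and the standard library are available. Lean on these libraries where they do the work, as an engineer would, in place of code of your own. Each camera call takes 0.05 s, during which the arm holds its last target. There are 200 camera calls.

## Task

One of the four channels of the distribution box on the bench has tripped: its round breaker button stands out farther than the other three. With light fingertip presses, first switch that channel's rocker off (press the end away from the button), so that the breaker is not reset under load, then push the tripped button in until it stays, then switch the same rocker on again (press the end nearest the button, marked with a small bar), and draw the hand clear. Leave the other three channels untouched, whether on or off, do not lean hard on the box, and do not pick up or shift anything that lies round it.

Things in the scene. Friction and masses are not known exactly. Their poses are not given: they have to be found in the camera images.
- supply_box: Low metal box, 160 (x) x 232 (y) x 56 mm high, fixed. Origin: centre of its underside; z up. Level top panel at z = 56 mm. Four identical channels side by side at y = -78, -26, 26, 78 mm, each with a black rocker switch (x = -44 mm), a round black breaker button in a steel nut 24 mm across, 5 mm high (x = 16 mm), and two sockets 6 mm high (x = 58 mm). The tripped channel may be any of the four.
- tripped_button (a joint): Button of the tripped breaker, 14 mm across, moves straight down: 0 = tripped, out (top 20 mm above the panel); 0.010 m = set, in (top 10 mm above the panel). Over-centre spring: it resists with about 3.6 N at first, then less; past half way it snaps in by itself and stays in.
- tripped_button_top (a point): Centre of the top face of the tripped button (moves with it).
- tripped_rocker (a joint): The tripped channel's rocker, 32 mm long (along the box's x) x 19.5 mm, a shallow V pivoted at panel height in a bezel 37 x 26 x 1.8 mm. +0.17 rad = on (end nearest the button down), -0.17 = off (other end down). The raised end stands about 9 mm above the panel, the lowered one 4 mm. About 4 N on the raised end, pressed past level (6 mm above the panel), snaps it over; it stays.
- tripped_on_end (a point): Middle of the top edge at the end of that rocker nearest the button, where a small white bar is marked; pressing this end down switches on. Moves with the rocker.
- tripped_off_end (a point): Middle of the top edge at the plain end of that rocker, farthest from the button; pressing this end down switches off. Moves with the rocker.
- other1_button_top (a point): Another channel of the box, not to be touched: centre of the top face of its breaker button, which is in (10 mm above the panel).
- other1_button (a joint): Another channel of the box, not to be touched: its breaker button, same values as tripped_button; starts in (0.010).
- other1_rocker (a joint): Another channel of the box, not to be touched: its rocker, same values as tripped_rocker; starts on (+0.17).
- other2_button_top (a point): Another channel of the box, not to be touched: centre of the top face of its breaker button, which is in (10 mm above the panel).
- other2_button (a joint): Another channel of the box, not to be touched: its breaker button, same values as tripped_button; starts in (0.010).
- other2_rocker (a joint): Another channel of the box, not to be touched: its rocker, same values as tripped_rocker; starts off (-0.17).
- other3_button_top (a point): Another channel of the box, not to be touched: centre of the top face of its breaker button, which is in (10 mm above the panel).
- other3_button (a joint): Another channel of the box, not to be touched: its breaker button, same values as tripped_button; starts in (0.010).
- other3_rocker (a joint): Another channel of the box, not to be touched: its rocker, same values as tripped_rocker; starts on (+0.17).
- meter: Loose hand-held multimeter, yellow and black, 156 x 74 x 44 mm, beside the box; bystander. Origin: centre of its underside.
- pliers: Loose snipe-nosed pliers with red handles, 123 x 52 x 12 mm, beside the box; bystander. Origin: centre of its underside.
- battery: Loose black 9 V block battery, 52 x 26 x 18 mm, behind the box; bystander. Origin: centre of its underside.
- tape: Loose roll of black insulating tape, 62 mm across, 19 mm high, behind the box; bystander. Origin: centre of its underside.

How it is judged:
On the way, in this order (a step that is already met when the one before it is completed fails the run):
1. the tripped channel's rocker is off while its button is still out (value of joint tripped_rocker below -0.14 rad and value of joint tripped_button below 0.0015 m), for 0.2 s.
2. the tripped button is in and stays in while the rocker is off (value of joint tripped_rocker below -0.14 rad and value of joint tripped_button above 0.0085 m), for 0.2 s.
3. the rocker is on again with the button in (value of joint tripped_rocker above 0.14 rad and value of joint tripped_button above 0.0085 m), for 0.2 s.
At the end, for the whole second after the job is handed in: The tripped button is in (joint above 8.5 of 10 mm), its rocker is on (above 0.14 rad), the three other channels' buttons are in and their rockers stand as at the start, and the meter, pliers, battery and tape lie within 10 mm of where they were, at rest (all of step 3 and value of joint each of other1_button, other2_button, other3_button above 0.0085 m and value of joint each of other1_rocker, other3_rocker above 0.14 rad and value of joint other2_rocker below -0.14 rad and linear speed of each of meter, pliers, battery, tape below 0.02 m/s and distance of each of meter, pliers, battery, tape from where it was at the start of the episode below 0.01 m); the robot touches nothing.
It fails at once if any part of another channel is touched with more than 2 N (contact force between any of the fingers, the arm and other1_channel above 2 N or contact force between any of the fingers, the arm and other2_channel above 2 N or contact force between any of the fingers, the arm and other3_channel above 2 N).
It fails at once if another channel's button or switch is worked (not (value of joint each of other1_button, other2_button, other3_button above 0.0085 m and value of joint each of other1_rocker, other3_rocker above 0.14 rad and value of joint other2_rocker below -0.14 rad)).
It fails at once if the box or the tripped channel is pressed with more than 30 N (contact force between any of the fingers, the arm and supply_box above 30 N or contact force between any of the fingers, the arm and tripped_channel above 30 N).
It fails at once if a loose thing round the box is shifted or lifted by more than 10 mm (distance of any of meter, pliers, battery, tape from where it was at the start of the episode above 0.01 m).
It also fails if it takes over 38 s, if anything falls off the work surface, if the arm or the gripper's body presses on something with over 40 N, if the wrist force passes 120 N, or if a joint passes its speed limit or range.

## Working session

There is one attempt and no reset: what is moved stays moved. The work goes in short steps, Python scripts to look and compute and a shell command to move; the robot and the scene stay as the last step left them, time stands still between calls to the robot, and variables do not carry over. Pictures are saved under pics/ and viewed, at most 10 in all, crops included, and the job is handed in when it is done.

```bash
mkdir -p pics; cat > h.py <<'E'
from workcell import robot
import cv2, numpy as np, json
def snap(name, out):
    s=robot.observe(); im=robot.get_image(name)
    cv2.imwrite(f'pics/{out}.png', cv2.cvtColor(im['frame'],cv2.COLOR_RGB2BGR))
    np.savez(f'pics/{out}.npz', **{k:np.array(v) for k,v in im.items()}, pos=s['eef_pos'], q=s['orientation'])
    return s,im
E
python3 - <<'E'
from h import *
for n in ('top','side'):
    s,im=snap(n,n+'0'); print(n,im['fx'],im['cx'],im['cy'],np.round(im['world_from_camera'],3).tolist())
print(s)
E
```

```text
top 462.7057887278036 255.32893685861907 180.10316004044296 [[-0.016, -0.982, 0.189, 0.387], [-1.0, 0.016, -0.005, -0.001], [0.002, -0.189, -0.982, 1.318], [0.0, 0.0, 0.0, 1.0]]
side 400.2617674716157 252.6260663913572 194.8515251088987 [[0.983, -0.092, 0.158, 0.475], [-0.182, -0.568, 0.803, -0.735], [0.015, -0.818, -0.575, 0.61], [0.0, 0.0, 0.0, 1.0]]
{'t': 0.05, 'qpos': array([-1.21988453,  0.3218101 , -0.07010948,  1.45166612,  0.02251148,
        1.37080071, -0.05693125]), 'qvel': array([ 0.00066869, -0.00128417,  0.00034465,  0.00015542, -0.00025775,
       -0.00031365,  0.00104198]), 'joint_efforts': array([ 8.81277010e-04, -4.95302439e+01, -3.83631745e-01, -3.15518796e+01,
        1.32113960e-02,  7.76978239e-03,  4.00393915e-06]), 'eef_pos': array([0.2146474 , 0.61300109, 0.24723647]), 'orientation': array([-1.57175609e-04,  1.67608498e-01,  9.85853178e-01, -9.36688411e-04]), 'force': array([ 0.9021302 ,  0.45407068, -0.11830823]), 'moment': array([-0.03004326,  0.00290791,  0.02615858]), 'finger_force': 0.0, 'opening': 0.0851299920317289}
```

View pics/top0.png

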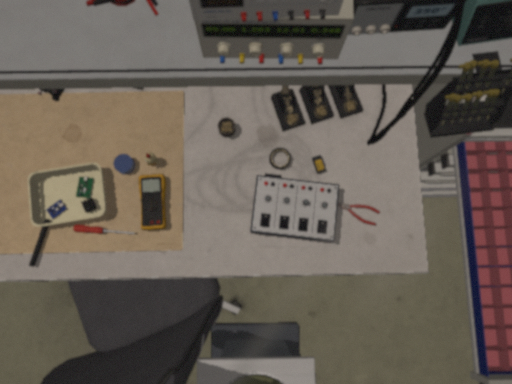

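View pics/side0.png

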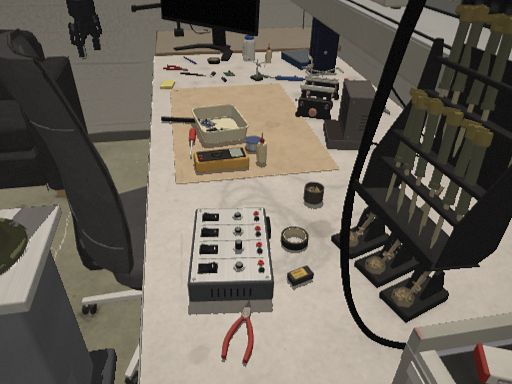

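The box lies in the top view at about (296,208), with the rockers towards the robot. In the side view the third button from the left end, near (238,247), seems to stand out. I'll enlarge both views.

```bash
python3 - <<'E'
import cv2,numpy as np
a=cv2.imread('pics/top0.png')[165:255,240:390]; b=cv2.imread('pics/side0.png')[200:310,180:290]
a=cv2.resize(a,(500,300),interpolation=cv2.INTER_CUBIC)
a=cv2.copyMakeBorder(a,0,250,0,0,cv2.BORDER_CONSTANT); a=cv2.resize(a,(400,440)) if 0 else a[:550]
b=cv2.resize(b,(300*1,300),interpolation=cv2.INTER_CUBIC)
c=np.zeros((300,800,3),np.uint8); c[:,:500]=a[:300]; c[:,500:]=b
cv2.imwrite('pics/crop0.png',c)
E
```

```text
(no output)
```

View pics/crop0.png

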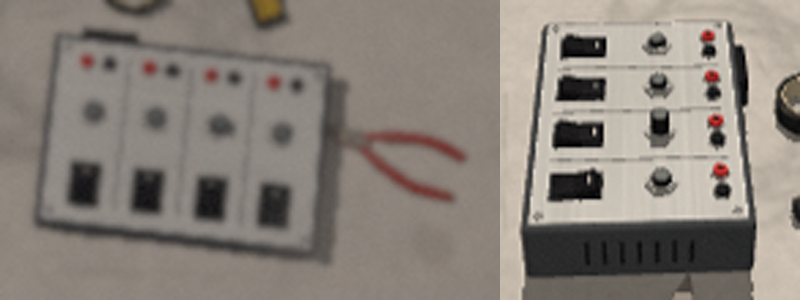

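The side view shows the third channel from +y (box y = -26) with its button tall, at crop (660,127). The top panel corners in the top crop are about (57,36), (328,67), (315,247) and (38,222).

```bash
cat >> h.py <<'E'
from scipy.spatial.transform import Rotation as R
def cam(f):
    d=np.load(f'pics/{f}.npz'); 
    if 'world_from_camera' in d: return d,d['world_from_camera']
    T=np.eye(4); q=d['q']; T[:3,:3]=R.from_quat([q[1],q[2],q[3],q[0]]).as_matrix(); T[:3,3]=d['pos']
    return d,T@d['hand_eye']
def ray(f,u,v):
    d,T=cam(f); r=T[:3,:3]@[(u-d['cx'])/d['fx'],(v-d['cy'])/d['fy'],1]; return T[:3,3],r/np.linalg.norm(r)
def onz(f,u,v,z):
    o,r=ray(f,u,v); return o+r*(z-o[2])/r[2]
def meet(*rs):
    A=[np.eye(3)-np.outer(r,r) for o,r in rs]; return np.linalg.solve(sum(A),sum(a@o for a,(o,r) in zip(A,rs)))
def proj(f,p):
    d,T=cam(f); c=np.linalg.inv(T)@[*p,1]; return c[:2]/c[2]*[d['fx'],d['fy']]+[d['cx'],d['cy']]
def tool(dw):
    "world shift -> creep units, present tool axes"
    q=robot.observe()['orientation']; return R.from_quat([q[1],q[2],q[3],q[0]]).inv().apply(dw)/.3
E
python3 - <<'E'
from h import *
im=cv2.imread('pics/top0.png')
# white panel by brightness & low saturation inside crop
g=cv2.cvtColor(im,cv2.COLOR_BGR2GRAY)[165:255,240:350]
print(np.percentile(g,[5,30,50,70,95]))
C=np.array([(57,36),(328,67),(315,247),(38,222)])/3.333+[240,165]
P=np.array([onz('top0',u,v,.056) for u,v in C]); print(P.round(3), [np.linalg.norm(P[i]-P[i-1]).round(3) for i in range(4)])
c=P.mean(0); a=P[0]-P[1]+P[3]-P[2]; th=np.arctan2(-a[0],a[1]); print(c,th)
Rz=R.from_euler('z',th)
for n,p in dict(off=(-.060,-.026,.060),on=(-.028,-.026,.065),btn=(.016,-.026,.076)).items():
    w=c*[1,1,0]+Rz.apply(p); print(n,w.round(4),proj('side0',w).round(1),proj('top0',w).round(1), (proj('side0',w)-[180,200])*300/110+[500,0])
b=meet(ray('side0',180+160*.3667,200+113*.3667),ray('top0',240+219/3.333,165+123/3.333)); print('btn 2 views',b)
E
```

```text
[ 64.95 123.   132.   135.   140.  ]
[[ 0.642 -0.012  0.056]
 [ 0.612 -0.237  0.056]
 [ 0.463 -0.219  0.056]
 [ 0.487  0.006  0.056]] [np.float64(0.156), np.float64(0.227), np.float64(0.15), np.float64(0.226)]
[ 0.55090335 -0.11518428  0.056     ] -0.11911814467525525
off [ 0.4882 -0.1339  0.06  ] [200.  248.5] [303.1 230.2] [554.58766806 132.34785129]
on [ 0.52   -0.1377  0.065 ] [216.  246.2] [304.3 218.3] [598.09117988 125.87466328]
btn [ 0.5637 -0.1429  0.076 ] [237.9 241.3] [306.  201.8] [658.03882585 112.7164631 ]
btn 2 views [ 0.56439936 -0.14219372  0.07475245]
```

```bash
python3 -m creep '[{"dx":-0.92,"dy":-0.63,"dz":0,"yaw":-0.278,"grip":0},{"dx":-0.92,"dy":-0.63,"dz":0,"yaw":-0.278,"grip":0},{"dx":-0.92,"dy":-0.63,"dz":0,"yaw":-0.278,"grip":0},{"dx":-0.92,"dy":-0.63,"dz":0,"yaw":-0.278,"grip":0},{"dx":-0.92,"dy":-0.63,"dz":0,"yaw":-0.278,"grip":0},{"dx":-0.92,"dy":-0.63,"dz":0,"yaw":-0.278,"grip":0},{"dx":-0.92,"dy":-0.63,"dz":0,"yaw":-0.278,"grip":0},{"dx":-0.92,"dy":-0.63,"dz":0,"yaw":-0.278,"grip":0},{"dx":-0.92,"dy":-0.63,"dz":0,"yaw":-0.278,"grip":0},{"dx":-0.92,"dy":-0.63,"dz":0,"yaw":-0.278,"grip":0}]'; python3 -c "
from h import *
s=robot.observe();p=s['eef_pos'];print(p,s['orientation'],tool([.50-p[0],-.135-p[1],.22-p[2]]))"
```

```text
t: 0.93
eef_pos: [0.4149, 0.3408, 0.2482]
orientation: [0.0, 0.063, 0.998, -0.0]
force: [-0.5, 1.1, -0.2]
opening: -0.0002
finger_force: 0.0
[0.4149311  0.34075572 0.24819934] [ 1.16169085e-04  6.26060543e-02  9.98038267e-01 -2.92336673e-04] [-0.47949318 -1.53793121  0.09500162]
```

```bash
python3 -m creep '[{"dx":-0.3,"dy":-1,"dz":0,"yaw":0,"grip":0},{"dx":-0.3,"dy":-1,"dz":0,"yaw":0,"grip":0},{"dx":-0.3,"dy":-1,"dz":0,"yaw":0,"grip":0},{"dx":-0.3,"dy":-1,"dz":0,"yaw":0,"grip":0},{"dx":-0.3,"dy":-1,"dz":0,"yaw":0,"grip":0},{"dx":-0.3,"dy":-1,"dz":0,"yaw":0,"grip":0},{"dx":-0.3,"dy":-1,"dz":0,"yaw":0,"grip":0},{"dx":-0.3,"dy":-1,"dz":0,"yaw":0,"grip":0}]' >/dev/null; python3 -m creep '[{"dx":-0.18,"dy":-0.54,"dz":0,"yaw":0,"grip":0},{"dx":-0.18,"dy":-0.54,"dz":0,"yaw":0,"grip":0},{"dx":-0.18,"dy":-0.54,"dz":0,"yaw":0,"grip":0},{"dx":-0.18,"dy":-0.54,"dz":0,"yaw":0,"grip":0},{"dx":-0.18,"dy":-0.54,"dz":0,"yaw":0,"grip":0},{"dx":-0.18,"dy":-0.54,"dz":0,"yaw":0,"grip":0},{"dx":-0.18,"dy":-0.54,"dz":0,"yaw":0,"grip":0}]'; python3 -c "
from h import *
snap('wrist','w1')"
```

```text
t: 2.18
eef_pos: [0.5015, -0.1301, 0.2479]
orientation: [-0.0, 0.058, 0.998, 0.0]
force: [-0.0, -0.4, 0.2]
opening: -0.0
finger_force: 0.0
```

View pics/w1.png

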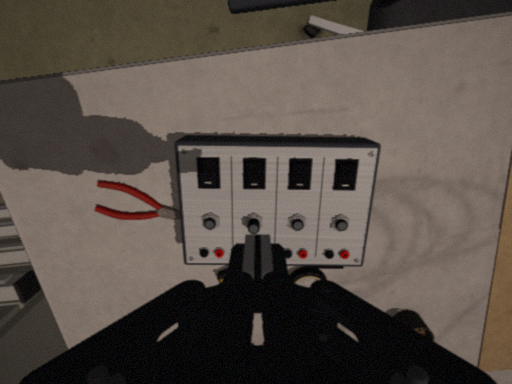

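The wrist view shows the box from above: the tall button is at about (253,226), second from the left, and its rocker is at (254,173) with the white bar at (254,187). I'll locate the four bezels, then the button from two views.

```bash
python3 - <<'E'
from h import *
g=cv2.cvtColor(cv2.imread('pics/w1.png'),cv2.COLOR_BGR2GRAY)
m=(g[150:200,185:370]<60).astype(np.uint8)
n,l,st,ce=cv2.connectedComponentsWithStats(m)
Q=[]
for s,c in zip(st,ce):
    if 300<s[4]<2500:
        u,v=s[0]+s[2]/2-.5+185,s[1]+s[3]/2-.5+150; Q.append(onz('w1',u,v,.0575)); print(u,v,s[2:],Q[-1].round(4))
Q=np.array(Q); Q=Q[Q[:,1].argsort()]
th=-np.polyfit(Q[:,1],Q[:,0],1)[0]; print('yaw',th,np.diff(Q[:,1]))
print('bar',onz('w1',254,186,.065).round(4))
ob=meet(ray('w1',253,221.5),ray('side0',180+160*.3667,200+113*.3667),ray('top0',240+219/3.333,165+123/3.333));print('btn',ob.round(4), onz('w1',253,223,.075).round(4))
E
```

```text
206.0 172.0 [ 27  33 707] [ 0.4964 -0.1883  0.0575]
254.0 173.0 [ 23  31 679] [ 0.504  -0.1341  0.0575]
299.5 173.5 [ 24  32 660] [ 0.5107 -0.0827  0.0575]
345.0 174.0 [ 25  31 658] [ 0.5174 -0.0311  0.0575]
yaw -0.13348639649390892 [0.05412296 0.05147184 0.05154595]
bar [ 0.5171 -0.1357  0.065 ]
btn [ 0.5626 -0.1416  0.0718] [ 0.5579 -0.1417  0.075 ]
```

```bash
python3 -m creep '[{"dx":0.05,"dy":-0.016,"dz":0.1,"yaw":0,"grip":0},{"dx":0.05,"dy":-0.016,"dz":0.2,"yaw":0,"grip":0},{"dx":0.05,"dy":-0.016,"dz":0.3,"yaw":0,"grip":0},{"dx":0.05,"dy":-0.016,"dz":0.4,"yaw":0,"grip":0},{"dx":0.05,"dy":-0.016,"dz":0.46,"yaw":0,"grip":0},{"dx":0.05,"dy":-0.016,"dz":0.487,"yaw":0,"grip":0},{"dx":0.05,"dy":-0.016,"dz":0.487,"yaw":0,"grip":0},{"dx":0.05,"dy":-0.016,"dz":0.487,"yaw":0,"grip":0}]'; python3 -c "
from h import *
snap('side','s2');snap('wrist','w2')
a=cv2.resize(cv2.imread('pics/s2.png')[180:310,170:300],(400,400),interpolation=2);b=cv2.resize(cv2.imread('pics/w2.png')[100:384,100:384],(400,400))
cv2.imwrite('pics/c2.png',np.hstack([a,b]))"
```

```text
t: 2.9
eef_pos: [0.4864, -0.1336, 0.1027]
orientation: [0.0, 0.058, 0.998, 0.0]
force: [-0.6, 0.5, 0.4]
opening: -0.0002
finger_force: 0.0
```

View pics/c2.png

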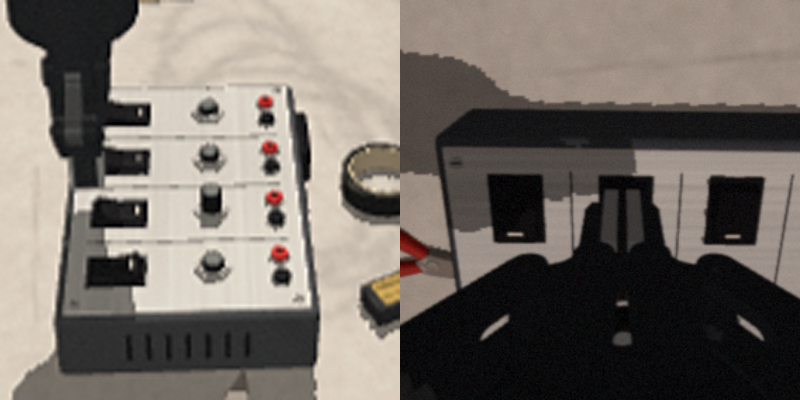

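The side crop shows the shut tips at (88,187), above the near end of the third rocker. The wrist crop shows them centred on that rocker at (625,180). I'll press gently and watch the force.

```bash
python3 -m creep '[{"dz":0.03,"dx":0,"dy":0,"yaw":0,"grip":0},{"dz":0.055,"dx":0,"dy":0,"yaw":0,"grip":0},{"dz":0.065,"dx":0,"dy":0,"yaw":0,"grip":0},{"dz":0.07,"dx":0,"dy":0,"yaw":0,"grip":0},{"dz":0.075,"dx":0,"dy":0,"yaw":0,"grip":0}]'; python3 -m creep '[{"dz":0.004,"dx":0,"dy":0,"yaw":0,"grip":0},{"dz":0.007,"dx":0,"dy":0,"yaw":0,"grip":0}]';python3 -m creep '[{"dz":0.003,"dx":0,"dy":0,"yaw":0,"grip":0},{"dz":0.006,"dx":0,"dy":0,"yaw":0,"grip":0}]'
```

```text
t: 3.42
eef_pos: [0.4853, -0.1349, 0.0794]
orientation: [-0.001, 0.059, 0.998, 0.0]
force: [-0.2, 0.7, 0.5]
opening: -0.0002
finger_force: 0.0
t: 3.58
eef_pos: [0.486, -0.135, 0.0775]
orientation: [0.0, 0.059, 0.998, -0.0]
force: [-0.8, 0.0, 0.5]
opening: -0.0001
finger_force: 0.0
t: 3.75
eef_pos: [0.4862, -0.1351, 0.0768]
orientation: [0.0, 0.059, 0.998, 0.0]
force: [-5.6, 0.1, 15.3]
opening: -0.0004
finger_force: 7.9
```

```bash
python3 -m creep '[{"dz":-0.04,"dx":0,"dy":0,"yaw":0,"grip":0},{"dz":-0.08,"dx":0,"dy":0,"yaw":0,"grip":0},{"dz":-0.12,"dx":0,"dy":0,"yaw":0,"grip":0},{"dz":-0.12,"dx":0,"dy":0,"yaw":0,"grip":0}]';  python3 -c "
from h import *
snap('side','s3');snap('wrist','w3')
a=cv2.resize(cv2.imread('pics/s3.png')[220:280,185:260],(500,400),interpolation=2);b=cv2.resize(cv2.imread('pics/w3.png')[100:384,100:313],(300,400))
cv2.imwrite('pics/c3.png',np.hstack([a,b]))"
```

```text
t: 4.08
eef_pos: [0.4879, -0.1353, 0.1149]
orientation: [0.003, 0.059, 0.998, 0.0]
force: [0.2, 0.1, 0.8]
opening: 0.0001
finger_force: 0.0
```

View pics/c3.png

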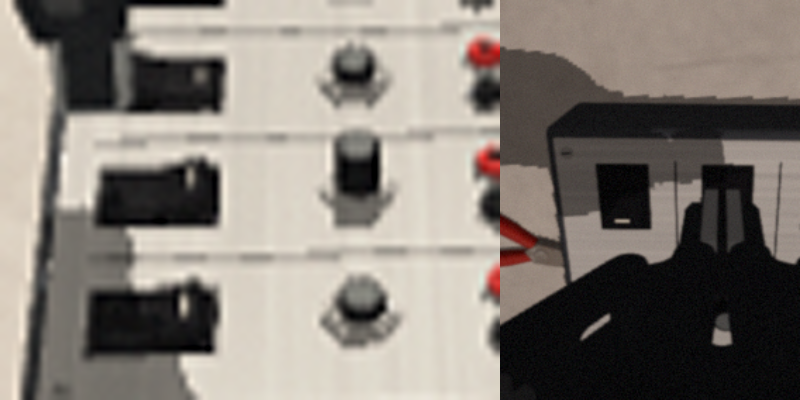

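The third rocker's marked end now stands raised (crop (195,165)), like the known-off fourth one, and the button at (357,165) is still out. Next comes the button.

```bash
python3 -m creep '[{"dz":0,"dx":-0.1,"dy":0.003,"yaw":0,"grip":0},{"dz":0,"dx":-0.2,"dy":0.007,"yaw":0,"grip":0},{"dz":0,"dx":-0.252,"dy":0.007,"yaw":0,"grip":0},{"dz":0,"dx":-0.252,"dy":0.007,"yaw":0,"grip":0},{"dz":0.03,"dx":-0.252,"dy":0.007,"yaw":0,"grip":0},{"dz":0.06,"dx":-0.252,"dy":0.007,"yaw":0,"grip":0},{"dz":0.06,"dx":-0.252,"dy":0.007,"yaw":0,"grip":0}]'; python3 -c "
from h import *
snap('side','s4');snap('wrist','w4')
a=cv2.resize(cv2.imread('pics/s4.png')[210:285,185:260],(400,400),interpolation=2);b=cv2.resize(cv2.imread('pics/w4.png')[0:284,100:384],(400,400))
cv2.imwrite('pics/c4.png',np.hstack([a,b]))"
```

```text
t: 4.77
eef_pos: [0.5589, -0.1415, 0.0914]
orientation: [-0.002, 0.059, 0.998, 0.0]
force: [-0.2, -0.2, 1.6]
opening: 0.0004
finger_force: 1.0
```

View pics/c4.png

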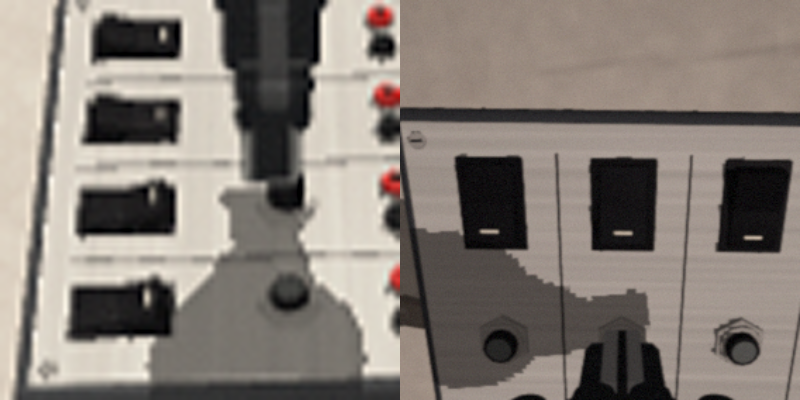

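In the side crop the tips at (272,180) stand about 5 mm short of the button at (287,192). The rocker reads off. I'll lift a little, shift and press.

```bash
python3 -m creep '[{"dz":-0.02,"dx":0,"dy":0.002,"yaw":0,"grip":0},{"dz":-0.02,"dx":-0.017,"dy":0.002,"yaw":0,"grip":0},{"dz":-0.02,"dx":-0.017,"dy":0.002,"yaw":0,"grip":0},{"dz":0,"dx":-0.017,"dy":0.002,"yaw":0,"grip":0},{"dz":0.01,"dx":-0.017,"dy":0.002,"yaw":0,"grip":0}]'; python3 -m creep '[{"dz":0.006,"dx":0,"dy":0,"yaw":0,"grip":0},{"dz":0.012,"dx":0,"dy":0,"yaw":0,"grip":0},{"dz":0.012,"dx":0,"dy":0,"yaw":0,"grip":0}]'; python3 -m creep '[{"dz":0.006,"dx":0,"dy":0,"yaw":0,"grip":0},{"dz":0.006,"dx":0,"dy":0,"yaw":0,"grip":0}]'
```

```text
t: 5.28
eef_pos: [0.5669, -0.1417, 0.0907]
orientation: [0.001, 0.059, 0.998, -0.0]
force: [1.5, 0.2, 2.0]
opening: 0.0
finger_force: 0.9
t: 5.53
eef_pos: [0.5655, -0.1416, 0.0863]
orientation: [-0.001, 0.059, 0.998, 0.0]
force: [-0.6, -0.3, 0.3]
opening: 0.0001
finger_force: 0.0
t: 5.7
eef_pos: [0.5659, -0.1416, 0.0849]
orientation: [-0.0, 0.059, 0.998, 0.0]
force: [0.0, 0.2, 0.0]
opening: -0.0001
finger_force: 0.0
```

The force dropped to nothing after the snap, so the button went in. Next I rise, move over the marked rocker end and look.

```bash
python3 -m creep '[{"dz":-0.04,"dx":0,"dy":0,"yaw":0,"grip":0},{"dz":-0.08,"dx":0.0,"dy":0,"yaw":0,"grip":0},{"dz":-0.08,"dx":0.07,"dy":0,"yaw":0,"grip":0},{"dz":-0.08,"dx":0.13,"dy":0.0,"yaw":0,"grip":0},{"dz":-0.08,"dx":0.148,"dy":0,"yaw":0,"grip":0},{"dz":-0.08,"dx":0.148,"dy":0,"yaw":0,"grip":0},{"dz":-0.08,"dx":0.148,"dy":0,"yaw":0,"grip":0}]'; python3 -c "
from h import *
snap('side','s5');snap('wrist','w5')
a=cv2.resize(cv2.imread('pics/s5.png')[210:285,185:260],(400,400),interpolation=2);b=cv2.resize(cv2.imread('pics/w5.png')[0:284,100:384],(400,400))
cv2.imwrite('pics/c5.png',np.hstack([a,b]))"
```

```text
t: 6.28
eef_pos: [0.5233, -0.1364, 0.1106]
orientation: [0.001, 0.059, 0.998, 0.0]
force: [1.0, 0.1, 0.1]
opening: 0.0006
finger_force: 0.0
```

View pics/c5.png

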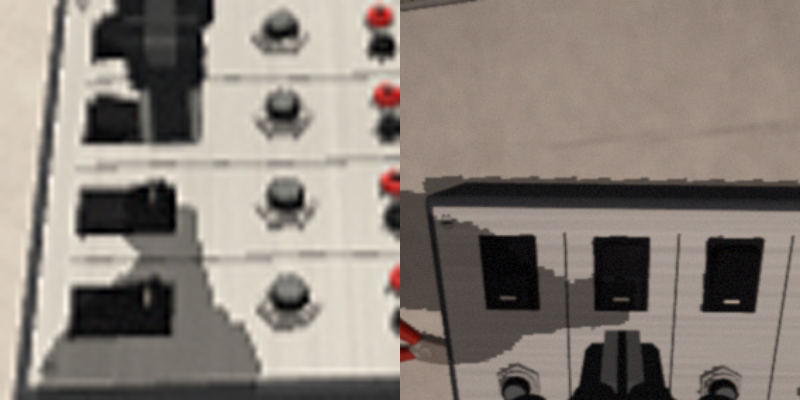

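The side crop shows the third button now as low as the others (285,197), and the marked end at (155,190) still raised. I'll press that end.

```bash
python3 -m creep '[{"dz":0.04,"dx":0.003,"dy":0,"yaw":0,"grip":0},{"dz":0.075,"dx":0.003,"dy":0,"yaw":0,"grip":0},{"dz":0.09,"dx":0.003,"dy":0,"yaw":0,"grip":0},{"dz":0.096,"dx":0.003,"dy":0,"yaw":0,"grip":0},{"dz":0.102,"dx":0.003,"dy":0,"yaw":0,"grip":0}]'; python3 -m creep '[{"dz":0.004,"dx":0,"dy":0,"yaw":0,"grip":0},{"dz":0.007,"dx":0,"dy":0,"yaw":0,"grip":0}]';python3 -m creep '[{"dz":0.003,"dx":0,"dy":0,"yaw":0,"grip":0},{"dz":0.003,"dx":0,"dy":0,"yaw":0,"grip":0}]'
```

```text
t: 6.8
eef_pos: [0.5207, -0.1364, 0.0779]
orientation: [-0.001, 0.059, 0.998, -0.0]
force: [-0.5, 0.2, 0.3]
opening: -0.0001
finger_force: 0.0
t: 6.97
eef_pos: [0.5208, -0.1365, 0.0772]
orientation: [-0.001, 0.059, 0.998, 0.0]
force: [-4.9, 1.0, 10.8]
opening: -0.0002
finger_force: 5.6
t: 7.13
eef_pos: [0.5208, -0.1365, 0.0772]
orientation: [-0.001, 0.059, 0.998, 0.001]
force: [-5.4, 1.8, 11.4]
opening: 0.0003
finger_force: 5.7
```

```bash
python3 -m creep '[{"dz":-0.05,"dx":0,"dy":0,"yaw":0,"grip":0},{"dz":-0.15,"dx":0,"dy":0,"yaw":0,"grip":0},{"dz":-0.28,"dx":0,"dy":0,"yaw":0,"grip":0},{"dz":-0.4,"dx":0,"dy":0,"yaw":0,"grip":0},{"dz":-0.5,"dx":0,"dy":0,"yaw":0,"grip":0},{"dz":-0.5,"dx":0,"dy":0,"yaw":0,"grip":0},{"dz":-0.5,"dx":0,"dy":0,"yaw":0,"grip":0}]'; python3 -c "
from h import *
snap('side','s6');snap('wrist','w6')
a=cv2.resize(cv2.imread('pics/s6.png')[200:310,180:290],(400,400),interpolation=2);b=cv2.resize(cv2.imread('pics/w6.png')[100:300,150:390],(400,400))
cv2.imwrite('pics/c6.png',np.hstack([a,b]))"
```

```text
t: 7.72
eef_pos: [0.5223, -0.1367, 0.2277]
orientation: [0.002, 0.059, 0.998, 0.0]
force: [-0.4, 0.0, -0.6]
opening: -0.0001
finger_force: 0.0
```

View pics/c6.png

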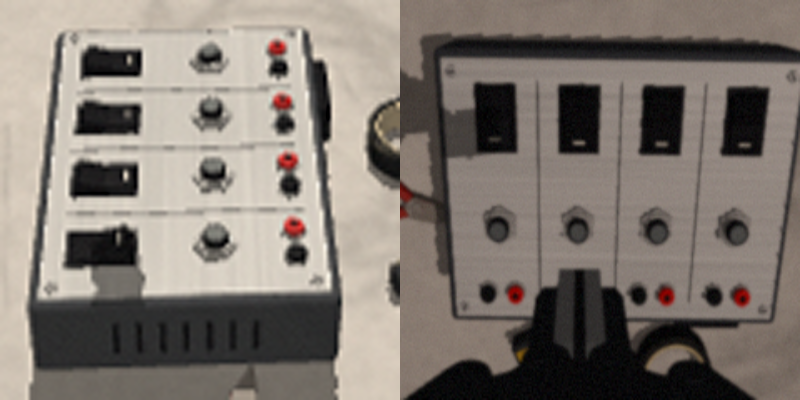

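The third rocker at (105,180) is flat again like the first two (on), and only the fourth still shows a raised end. All four buttons are in, and the hand is clear.

```bash
python3 -c "
from workcell import robot
print(robot.hand_in())"
```

```text
the job is handed in; nothing more can be done
None
```

I switched the tripped channel (third from the robot's left, box y = -26 mm) off, pressed its button in and switched it back on; the last pictures show all four buttons in and the other rockers as at the start, and I handed the job in at about 8 s without being shown the verdict.

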